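# Click the filter changer round to its setting peg and lock it

## Robot

A 6-joint arm with a two-finger parallel gripper is mounted at the origin on a cart in front of the work surface, level with it; the furniture and walls round the work are solid. World frame = base frame: x ahead of the robot, y to its left, z up, the work surface at z = 0. Lengths are in m, angles in degrees, forces in N, time in s.
With the tool pointing down it reaches from about 0.3 to 1 m from the base axis. Payload 5.1 kg.
Tool frame: the origin (TCP) lies where the fingers leave the gripper's body, on its centre line; the fingertips stand 78 mm ahead of it and the grasp point (between the pads) lies 59 mm ahead of it; z points along the fingers, y is the line along which they close (so a half turn about z gives the same grasp; the last joint's range is limited). The gripper opens to 95 mm and grips with 3 to 60 N. Pads are 20 mm wide; open, the fingers measure 119 mm over their backs; the gripper's body (75 mm by 180 mm) begins 59 mm behind the grasp point.
Start: joints at [-78.53, 7.093, 94.555, -0, 78.352, -4.733], TCP at [0.181, -0.624, 0.292] pointing down, gripper open.
Joint ranges: [-149.61, 149.61], [-58.7, 133.49], [1.44, 155.28], [-77.14, 257.14], [18.33, 153.61], [-166.67, 166.67]. Speed limits (degrees/s): [147.25, 147.25, 180, 180, 180, 180].

## Interface

Orientations are given as a 3x3 rotation matrix whose columns are the frame's x, y, z axes.
In Python, from rig import env gives the robot as it stands. Calls block until the motion is done:
- env.goto(position, orientation): joint-space move of the TCP to a pose.
- env.move_linear(position, max_speed=0.15, orientation=None, guard=None): straight line of the TCP; orientation=None keeps the orientation; max_speed is the mean speed in m/s. With guard (N) it stops when the force on the tool has changed by that much, and returns True; else False.
- env.goto_joints(angles): joint-space move.
- env.set_gripper(opening, force=None): finger opening in m; force is the grip in N (None keeps the last); returns when the fingers have stopped.
- env.hold(seconds).
- env.ik(position, orientation): joint angles nearest the present ones, or None.
- env.grab_frame(name): name is "scene" or "side" or "wrist"; returns (picture, depth): 400x640x3 uint8, red, green, blue; 400x640 float32, m along the optical axis (not along the pixel's ray), 0 where there is no reading.
- env.camera_params(name): a dict with "fx", "fy", "cx", "cy" (pixels), "distortion" ([k1, k2, p1, p2, k3] as OpenCV has them; the pictures are not rectified), "R" (3x3) and "t" (3): a world point X has camera coordinates R X + t. Camera axes: x right, y down, z forward; pixel columns grow to the right and rows downward; lengths in m; the calibration is good to about 2 mm. A picture is of the moment at which its call begins: read the wrist's pose just before it. camera_params takes no time and is no camera call; for the wrist camera it gives the pose at the moment of the call.
A pose or a line that the arm cannot do raises env.MotionError and nothing moves.
- env.sign_off(): hands the job in; it is judged then, once.
Readings, each from a call of its own:
- env.current_time(): time.
- env.current_q(): joint angles.
- env.current_joint_velocities(): joint speeds.
- env.current_joint_efforts(): joint torques, N m.
- env.current_eef_pos(): TCP position.
- env.current_tcp_rot(): TCP orientation.
- env.current_contact_force(): force on the tool from outside, world axes, zero at the start.
- env.current_ft_torque(): the same for the moment, N m.
- env.current_gripper_width(): finger opening in m.
- env.current_grip_force(): force on a finger pad.
Only numpy, scipy, OpenCV 4.12 (cv2) and the standard library are available. Lean on these libraries where they do the work, as an engineer would, in place of code of your own. Each camera call takes 0.05 s, during which the arm holds its last target. There are 200 camera calls.

## Task

Set the filter changer: click its sprung thumb lever round, one full stroke at a time, until the dial's pointer stands at the tall peg in the rim, and not a notch further, because the ratchet cannot go back. Feel for the end stop on every stroke and never force the lever or the lock (30 N damages them); let the lever spring right back between strokes and move the dial by the lever only. Then push the lock plunger fully down, just as gently, and leave the other things on the bench where they stand.

Things in the scene. Friction and masses are not known exactly. Their poses are not given: they have to be found in the camera images.
- changer: The filter changer: a low round grey housing, 140 mm across and 36 mm high, fixed to the bench (with three foot lugs and, at its side, the square lock block). Its origin lies on the bench at the centre of the housing, on the common vertical axis of dial and lever; z up. Angles below are counter-clockwise from above, from its own +x axis.
- lever (a joint): Thumb lever angle about the changer's axis, rad: 0 at rest (arm at 160 deg in the changer's frame), growing counter-clockwise from above. A spring returns it to 0. After 0.01 to 0.15 of slack it turns the dial. The rigid end stop differs every time, from 0.45 to 0.60; the dial clicks only in the last 0.02 before it, else it falls back. It must return below 0.01 before the next stroke.
- lever_post (a point): Point on the axis of the lever's upright round black post, 14 mm thick, 90 mm from the changer's axis, free from 46 to 87 mm above the bench; this point is 70 mm up. A full stroke moves it 40 to 53 mm on an arc. Pushing it takes 2 to 3 N in the slack, then 5 to 10 N until the rigid end stop; 30 N damages it.
- dial (a joint): Dial angle, rad, growing counter-clockwise from above; 0 = pointer at -96 deg in the changer's frame. One notch (click) is 0.419 rad (24 deg); it rests within 0.1 of whole notches. It starts in notch 0 (perhaps let go up to 0.1 above it, falling back at once). The ratchet lets it go only forward, against a return spring.
- pointer_tip (a point): The outer end of the dial's raised black pointer bar (36 x 7 mm), on top of the aluminium dial disc (100 mm across, 46 to 53 mm above the bench), 48 mm from the axis.
- tall_peg_top (a point): Top centre of the one tall steel peg in the housing's rim, 7 mm thick, 30 mm high, 60 mm from the axis. It stands two, three or four whole notches ahead of the pointer's first place; two short pegs, 6 mm high, in the other two of these places mean nothing. With the pointer at it, the two are 12 to 14 mm apart from above; one notch off, 25 mm.
- lock (a joint): How far the lock plunger is pushed down, m: 0 = up, as it starts; 0.008 = fully home on a rigid stop; 30 N damages it. It moves against 4 N to 5 N of friction and stays where it is left.
- lock_top (a point): Top centre of the lock plunger's black mushroom knob, 24 mm in diameter, on the square block at the changer's side (110 deg in the changer's frame, 97 mm from the axis); 61 mm above the bench when up, 53 mm when home. The block under it is 42 mm high.
- beaker_100: A small empty glass beaker, 56 mm across and 68 mm high, loose, a bystander. Origin under its centre.
- stopper_1: A small stopper, 25 mm across and 24 mm high, loose, a bystander. Origin under its centre.

How it is judged (in metres and radians):
On the way, in this order (a step that is already met when the one before it is completed fails the run):
1. the pointer stands at the tall peg and the lever is back at rest (horizontal distance between pointer_tip and tall_peg_top below 0.0145 m and value of joint lever below 0.05 rad), for 0.3 s.
2. the lock plunger is pushed home (value of joint lock above 0.0065 m), for 0.2 s.
At the end, for the whole second after the job is handed in: The pointer tip is within 14.5 mm of the tall peg, seen from above (the right notch; 12 mm when exact, 25 mm one notch off), the lever is back at rest (below 0.05 rad) and the lock plunger is down at least 6.5 of its 8 mm (all of step 1 and value of joint lock above 0.0065 m); the robot touches nothing.
It fails at once if the lever is pushed with more than 30 N (contact force between any of the fingers, the arm and lever above 30 N).
It fails at once if the lock plunger is pushed with more than 30 N (contact force between any of the fingers, the arm and lock above 30 N).
It fails at once if the dial is pushed directly, by more than 3 N (contact force between any of the fingers, the arm and dial above 3 N).
It fails at once if the beaker or the stopper is moved by more than 20 mm (distance of any of beaker_100, stopper_1 from where it was at the start of the episode above 0.02 m).
It also fails if it takes over 64 s, if anything falls off the work surface, if the arm or the gripper's body presses on something with over 40 N, if the wrist force passes 120 N, or if a joint passes its speed limit or range.

## Working session

There is one attempt and no reset: what is moved stays moved. The work goes in short steps, each a Python script; the robot and the scene stay as the last script left them, time stands still between calls to the robot, and variables do not carry over. Pictures are saved under pics/ and viewed, at most 10 in all, crops included, and the job is handed in when it is done.

```bash
ls; mkdir -p pics; python3 - <<'E'
from rig import env
import cv2,numpy as np
for n in ["scene","side"]:
    p,d=env.grab_frame(n); cv2.imwrite(f"pics/{n}0.png",p[:,:,::-1]); np.savez(f"{n}0.npz",p=p,d=d)
    c=env.camera_params(n); print(n,c)
print(env.current_time())
E
```

```text
pics
scene {'fx': 452.1046936260102, 'fy': 452.1046936260102, 'cx': 319.2560223382062, 'cy': 197.26550441363923, 'distortion': array([0.02732958, 0.        , 0.        , 0.        , 0.        ]), 'R': array([[-8.35057215e-01, -5.50162891e-01, -4.89674735e-04],
       [-3.06112737e-01,  4.65368218e-01, -8.30498293e-01],
       [ 4.57137221e-01, -6.93363696e-01, -5.57020957e-01]]), 't': array([0.59341253, 0.16483365, 0.72172545])}
side {'fx': 395.6470846923509, 'fy': 395.6470846923509, 'cx': 316.3930638953697, 'cy': 196.50849691221876, 'distortion': array([-0.03060653,  0.        ,  0.        ,  0.        ,  0.        ]), 'R': array([[ 0.89196259,  0.4517883 ,  0.01703149],
       [ 0.34807238, -0.66218066, -0.66359806],
       [-0.28852791,  0.59783284, -0.74789541]]), 't': array([-0.63726895, -0.04670724,  1.00562856])}
0.1
```

View pics/scene0.png

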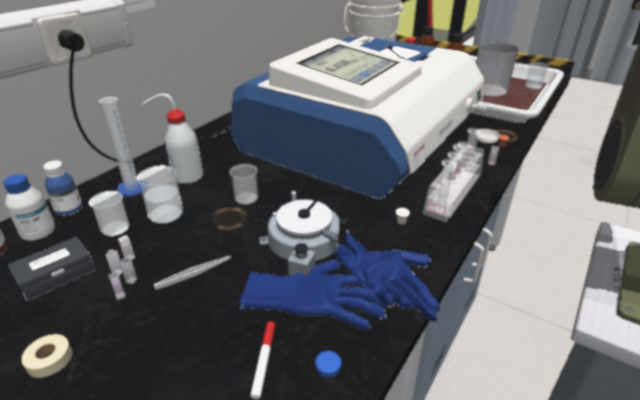

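View pics/side0.png

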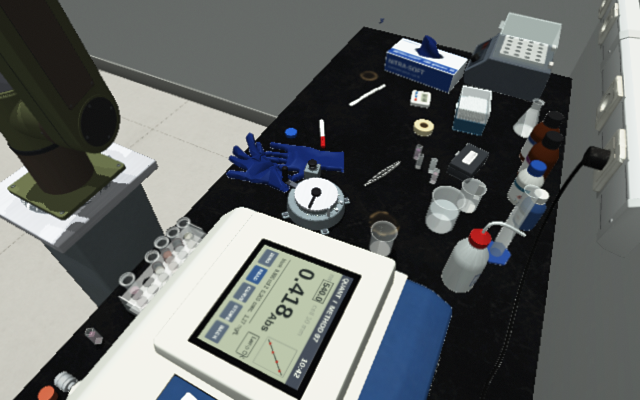

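The changer sits at scene (304,217) and side (316,194), with the lock knob at about (301,249) in scene and (313,164) in side. The beaker is next to it at scene (244,183) and the stopper at (402,214). The lever is hard to see, so I'll compute positions and crop in.

```bash
cat > h.py <<'E'
import cv2,numpy as np
from rig import env
def ray(c,uv):
    K=np.array([[c['fx'],0,c['cx']],[0,c['fy'],c['cy']],[0,0,1]])
    x=cv2.undistortPoints(np.array([[uv]],float),K,c['distortion'])[0,0]
    R=np.array(c['R']);return -R.T@c['t'],R.T@np.array([x[0],x[1],1])
def onz(c,uv,z):
    o,d=ray(c,uv);return o+d*(z-o[2])/d[2]
def two(c1,a,c2,b):
    o1,d1=ray(c1,a);o2,d2=ray(c2,b)
    s=np.linalg.lstsq(np.c_[d1,-d2],o2-o1,rcond=None)[0]
    return (o1+s[0]*d1+o2+s[1]*d2)/2,np.linalg.norm(o1+s[0]*d1-o2-s[1]*d2)
def proj(c,X):
    K=np.array([[c['fx'],0,c['cx']],[0,c['fy'],c['cy']],[0,0,1]])
    return cv2.projectPoints(np.array([X],float),cv2.Rodrigues(np.array(c['R']))[0],np.array(c['t']),K,c['distortion'])[0][0,0]
E
python3 - <<'E'
from h import *
S=env.camera_params("scene");D=env.camera_params("side")
out=[]
for n,c,box in(("scene",S,(240,170,370,290)),("side",D,(250,145,380,240))):
    p=np.load(n+"0.npz")['p'];x0,y0,x1,y1=box
    m=(p.min(2)>200).astype(np.uint8);sub=np.zeros_like(m);sub[y0:y1,x0:x1]=m[y0:y1,x0:x1]
    cs=cv2.findContours(sub,0,2)[0];k=max(cs,key=cv2.contourArea);e=cv2.fitEllipse(k);print(n,e,onz(c,e[0],.053))
    out.append(cv2.resize(p[y0:y1,x0:x1],None,fx=5 if n=="scene" else 5,fy=5,interpolation=2)[:,:,::-1])
    cv2.imwrite(f"pics/{n}0c.png",out[-1])
print(onz(S,(301,249),.061),onz(D,(313,163.5),.061))
print(onz(S,(244,200),0),onz(S,(402,220),0),onz(D,(382,250),0))
E
```

```text
scene ((303.0773010253906, 216.45791625976562), (30.351425170898438, 54.56959915161133), 88.81346130371094) [0.60520383 0.21335779 0.053     ]
side ((342.44049072265625, 239.8563995361328), (11.596516609191895, 70.32667541503906), 0.0) [0.71607209 0.11560285 0.053     ]
[0.55038664 0.29697165 0.061     ] [0.55979464 0.28465783 0.061     ]
[0.78618365 0.17540135 0.        ] [0.47635496 0.05633973 0.        ] [0.79304488 0.16707481 0.        ]
```

View pics/scene0c.png

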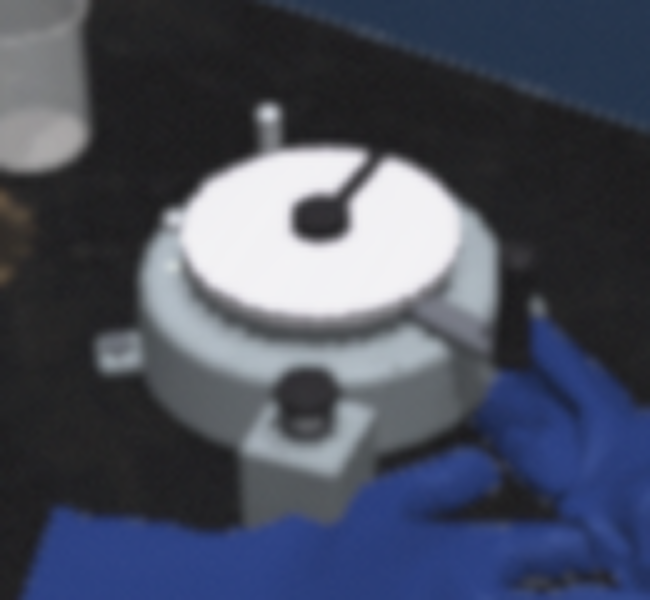

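View pics/side0c.png

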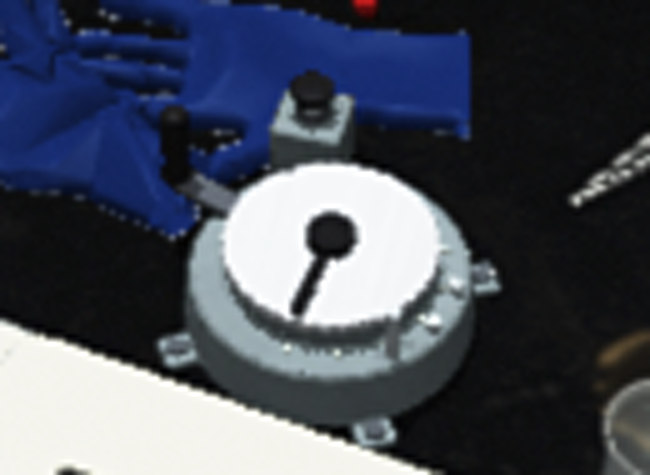

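Scene crop: the pointer is at (380,150), the tall peg's top at (268,112), the short pegs at (172,218) and (172,265), the knob at (306,385) and the post at about (520,255). Side crop: the hub is at (330,235), the pointer tip at (297,312), the tall peg at (393,320), the short pegs at (432,322) and (455,288), the knob top at (312,88) and the post top at (173,115). The tall peg looks like the first place, two notches on. I'll check this with numbers.

```bash
python3 - <<'E'
from h import *
S=env.camera_params("scene");D=env.camera_params("side")
f=lambda u,v:(240+(u-2)/5,170+(v-2)/5)
g=lambda u,v:(250+(u-2)/5,145+(v-2)/5)
p=np.load("side0.npz")['p'];m=np.zeros(p.shape[:2],np.uint8);m[170:213,290:342]=(p.min(2)>215)[170:213,290:342]
k=max(cv2.findContours(m,0,2)[0],key=cv2.contourArea);e=cv2.fitEllipse(cv2.convexHull(k));print(e)
cS=onz(S,(303.08,216.46),.053);cD=onz(D,e[0],.053);C=(cS+cD)/2;print(cS,cD)
def rep(n,a,b,z):
    A=onz(S,f(*a),z) if a else None;B=onz(D,g(*b),z) if b else None
    for X in(A,B):
        if X is not None:
            v=(X-(cS if X is A else cD))[:2];print(n,X[:2].round(4),"r",np.hypot(*v).round(4),"ang",np.degrees(np.arctan2(v[1],v[0])).round(1))
rep("knob",(306,385),(312,88),.061)
rep("post",(520,255),(173,115),.087)
rep("tip",(382,152),(297,314),.056)
rep("tall",(268,108),None,.066)
rep("tallbase",None,(393,355),.036)
rep("short",(172,218),(432,322),.042)
rep("short2",(172,265),(455,288),.042)
# instrument: depth based points near
d=np.load("scene0.npz")['d'];pts=[]
for v in range(40,215,3):
  for u in range(225,480,3):
    if d[v,u]>0:
      o,r=ray(S,(u,v));pts.append(o+r*d[v,u])
P=np.array(pts);P=P[(P[:,2]>.1)&(P[:,1]>-.4)]
dd=np.hypot(*(P[:,:2]-C[:2]).T);i=np.argsort(dd)[:200:20];print(P[i].round(3),P[:,2].max())
E
```

```text
((315.9288024902344, 193.4921875), (31.686342239379883, 43.28429412841797), 91.97494506835938)
[0.60519606 0.21336033 0.053     ] [0.60773561 0.2063275  0.053     ]
knob [0.5541 0.2922] r 0.094 ang 122.9
knob [0.5555 0.2876] r 0.0966 ang 122.7
post [0.5149 0.2233] r 0.0909 ang 173.7
post [0.519  0.2167] r 0.0893 ang 173.3
tip [0.6127 0.1599] r 0.054 ang -82.1
tip [0.6141 0.1595] r 0.0473 ang -82.2
tall [0.6576 0.1712] r 0.0673 ang -38.8
tallbase [0.656  0.1731] r 0.0586 ang -34.6
short [0.6655 0.2227] r 0.061 ang 8.8
short [0.6652 0.1942] r 0.0587 ang -11.9
short2 [0.6474 0.2458] r 0.0532 ang 37.5
short2 [0.666  0.2176] r 0.0593 ang 11.0
[[0.593 0.029 0.102]
 [0.596 0.026 0.126]
 [0.612 0.025 0.155]
 [0.626 0.024 0.151]
 [0.62  0.023 0.158]
 [0.646 0.025 0.153]
 [0.653 0.025 0.117]
 [0.574 0.021 0.157]
 [0.55  0.025 0.132]
 [0.668 0.024 0.127]] 0.23487952013552738
```

Yaw is about 13° and the tall peg is two notches ahead, so it needs two strokes. I'll move to a pre-pose beside the post and check from there.

```bash
python3 - <<'E'
from h import *
print(env.current_tcp_rot().round(2))
R1=np.array([[0,-1,0],[-1,0,0],[0,0,-1.]]).T
best=None
for s in(1,-1):
    x=np.array([0,-s,0.]);z=np.array([0,0,-1.]);R=np.c_[x,np.cross(z,x),z]
    q=env.ik([.52,.252,.133],R);print(s,q)
    if q is not None and (best is None or abs(q[5])<best[0]): best=(abs(q[5]),R)
R=best[1];np.save("R.npy",R)
env.set_gripper(0.0)
env.goto([.52,.252,.30],R)
c=env.camera_params("wrist");p,d=env.grab_frame("wrist");cv2.imwrite("pics/w1.png",p[:,:,::-1])
np.savez("w1.npz",p=p,d=d,**c)
print(env.current_time(),env.current_eef_pos(),env.current_contact_force(),env.current_gripper_width())
for n,X in dict(post=[.517,.22,.087],knob=[.555,.29,.061],C=[.6065,.2098,.053]).items():print(n,proj(c,X))
E
```

```text
[[ 0.96  0.28 -0.  ]
 [ 0.28 -0.96  0.  ]
 [ 0.   -0.   -1.  ]]
1 [ 2.05332174e+01  6.81147767e+00  1.11141380e+02 -2.54444375e-14
  6.20471424e+01 -1.59466783e+02]
-1 [ 2.05332174e+01  6.81147767e+00  1.11141380e+02 -2.54444375e-14
  6.20471424e+01  2.05332174e+01]
4.95 [0.52030239 0.25146041 0.29997452] [0.50151347 0.039145   0.61466694] 0.0003712611922206792
post [322.32154425 216.7401655 ]
knob [357.14496952 148.22201428]
C [397.79706611 215.21211989]
```

View pics/w1.png

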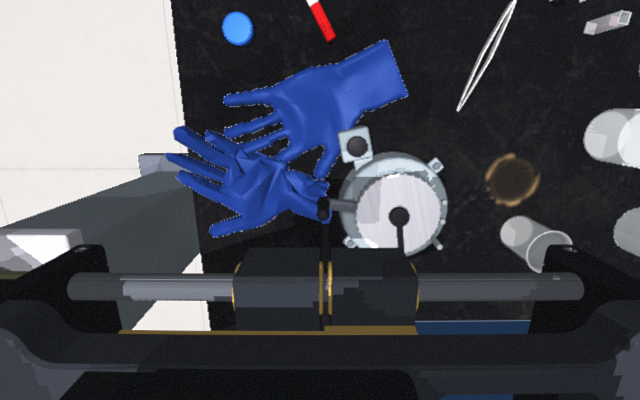

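The wrist view agrees for the hub (398,215) and knob (357,146). The post shows at about (323,207) against a predicted (322,217), so I'll zoom in on it.

```bash
python3 - <<'E'
from h import *
w=np.load("w1.npz");p=w['p']
cv2.imwrite("pics/w1c.png",cv2.resize(p[120:260,270:460],None,fx=4,fy=4,interpolation=2)[:,:,::-1])
print(-w['R'].T@w['t']);print(onz(w,(323,205),.087),proj(w,[.52,.252,.222]),proj(w,[.517,.22,.05]))
print(w['d'][195:245:4,323].round(3))
for v in range(195,245,4):
    o,r=ray(w,(323,v));print(v,(o+r*w['d'][v,323]).round(3))
E
```

```text
[0.52006411 0.32867514 0.39288855]
[0.51775515 0.2331742  0.087     ] [325.08097379 241.32121496] [322.60280489 206.3027726 ]
[0.374 0.36  0.344 0.331 0.323 0.322 0.326 0.379 0.18  0.173 0.168 0.164
 0.159]
195 [0.517 0.229 0.033]
199 [0.517 0.228 0.047]
203 [0.518 0.228 0.064]
207 [0.518 0.228 0.078]
211 [0.518 0.226 0.086]
215 [0.518 0.222 0.088]
219 [0.518 0.217 0.086]
223 [0.517 0.194 0.037]
227 [0.519 0.263 0.225]
231 [0.519 0.263 0.232]
235 [0.519 0.263 0.237]
239 [0.519 0.262 0.242]
243 [0.519 0.262 0.247]
```

View pics/w1c.png

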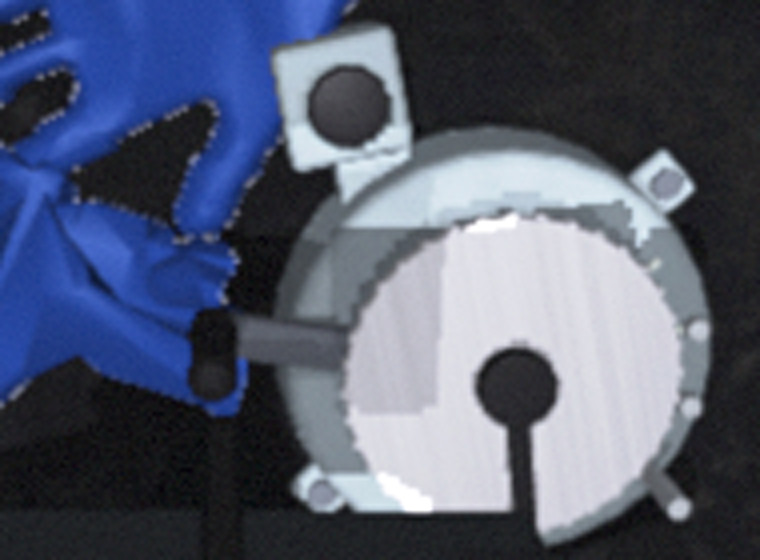

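Now the crop shows the post fully: the depth puts its top at (0.518, 0.2215, 0.087), as predicted. First stroke.

```bash
cat > stroke.py <<'E'
from h import *
Z=.136
def stroke():
    x0,y0=.519,.250
    a=env.move_linear([.519,.206,Z],max_speed=.06,guard=16)
    F=env.current_contact_force();print("fast",a,env.current_eef_pos().round(4),F.round(1))
    if a: return False
    b=env.move_linear([.527,.168,Z],max_speed=.012,guard=7.5)
    print("slow",b,env.current_eef_pos().round(4),env.current_contact_force().round(1))
    env.hold(.15);F=env.current_contact_force();print("hold",env.current_eef_pos().round(4),F.round(1))
    return b
def back():
    env.move_linear([.519,.252,Z],max_speed=.1);env.hold(.3)
    print("back",env.current_contact_force().round(1),env.current_time())
E
python3 - <<'E'
from stroke import *
R=np.load("R.npy")
print(env.move_linear([.519,.252,Z],max_speed=.12,guard=8),env.current_contact_force().round(1))
stroke()
E
```

```text
False [-0.1  0.9 -0.5]
fast False [0.5191 0.2061 0.1362] [-0.6  5.6 -0.2]
slow True [0.5235 0.1887 0.1362] [-1.4  5.9  1.6]
hold [0.5234 0.189  0.1361] [-0.7  5.3  2. ]
```

```bash
python3 - <<'E'
from stroke import *
for i in range(8):
    p=env.current_eef_pos();t=[.5237+.0002*i,.1886-.0006*i,Z]
    g=env.move_linear(t,max_speed=.012,guard=9);F=env.current_contact_force()
    print(g,env.current_eef_pos().round(4),F.round(1))
    if np.hypot(F[0],F[1])>13:break
print(env.current_time())
E
```

```text
False [0.5236 0.1889 0.1362] [-1.   5.4 -0.1]
False [0.5237 0.1884 0.1363] [-0.6  6.5  0.8]
False [0.5239 0.1881 0.1363] [-1.6  7.1  0.6]
False [0.524  0.1878 0.1363] [-1.5  8.7 -0. ]
False [0.5241 0.1875 0.1363] [-1.7 10.5 -0.2]
False [0.5242 0.1873 0.1363] [-2.6 12.7  1. ]
False [0.5242 0.187  0.1363] [-2.5 14.   0.6]
11.025
```

Force climbs steeply to 14 N over about 1.5 mm, so this is the end stop. I'll back off and check the dial.

```bash
cat > dial.py <<'E'
from h import *
def dial():
    D=env.camera_params("side");p,d=env.grab_frame("side");C=np.array([.60774,.20633])
    pts=[]
    for v in range(165,220):
        for u in range(285,350):
            X=onz(D,(u,v),.056)[:2]-C;r=np.hypot(*X)
            if .022<r<.040 and p[v,u].max()<110: pts.append(X)
    a=np.array(pts).mean(0);r=np.degrees(np.arctan2(a[1],a[0]));print("pointer deg",r.round(1),len(pts),"t",env.current_time())
    return p
E
python3 - <<'E'
from stroke import *
from dial import dial
back();p=dial()
cv2.imwrite("pics/s1.png",cv2.resize(p[145:240,250:380],None,fx=5,fy=5,interpolation=2)[:,:,::-1])
E
```

```text
back [ 0.1 -0.8 -0.6] 12.15
pointer deg -57.2 22 t 12.2
```

View pics/s1.png

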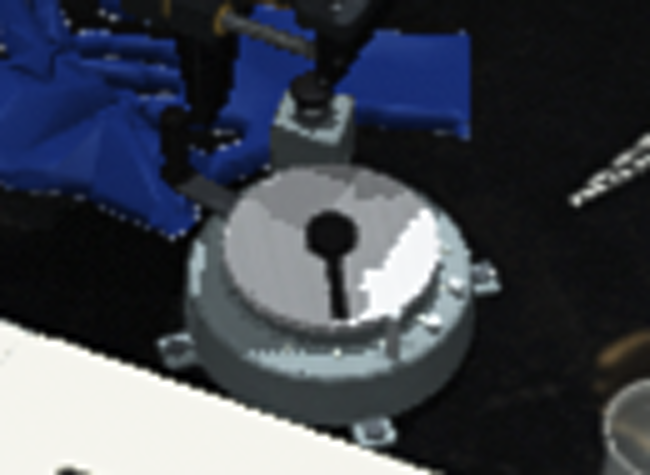

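The pointer has moved one notch, to crop (340,315) at −57°, and the lever is back at rest. Second stroke.

```bash
python3 - <<'E'
from stroke import *
from dial import dial
if stroke():
    p0=env.current_eef_pos();ok=0
    for i in range(40):
        g=env.move_linear([p0[0]+.00015*i,p0[1]-.0005*i,Z],max_speed=.012,guard=9)
        F=env.current_contact_force()
        if np.hypot(F[0],F[1])>13.5:ok=1;break
    print(ok,i,env.current_eef_pos().round(4),F.round(1))
    back();p=dial()
E
```

```text
fast False [0.5189 0.2062 0.1361] [-0.2  5.7 -1.1]
slow True [0.5234 0.1883 0.136 ] [-0.3  5.9  1.8]
hold [0.5233 0.1886 0.136 ] [-1.   6.1  1.6]
1 9 [0.5242 0.1865 0.1362] [-2.1 14.3 -0.1]
back [ 0.1 -0.3  0.4] 18.6667
pointer deg -32.1 21 t 18.7167
```

The pointer is two notches on, at −32°, which matches the tall peg's place. Now the lock.

```bash
python3 - <<'E'
from stroke import *
K=[.555,.291]
env.move_linear([.519,.252,.19],max_speed=.12)
env.move_linear(K+[.19],max_speed=.12)
print(env.move_linear(K+[.145],max_speed=.08,guard=8))
env.hold(.1);b=env.current_contact_force()
z=.145;log=[]
for i in range(45):
    z-=.0006
    env.move_linear(K+[z],max_speed=.012,guard=10)
    F=env.current_contact_force();log.append((round(env.current_eef_pos()[2],4),round(F[2]-b[2],1)))
    if F[2]-b[2]>11:break
print(log,env.current_time())
E
```

```text
False
[(np.float64(0.1448), np.float64(0.5)), (np.float64(0.1438), np.float64(-0.1)), (np.float64(0.1431), np.float64(0.5)), (np.float64(0.1425), np.float64(1.6)), (np.float64(0.142), np.float64(0.7)), (np.float64(0.1413), np.float64(-0.1)), (np.float64(0.1407), np.float64(0.5)), (np.float64(0.1401), np.float64(-0.4)), (np.float64(0.1395), np.float64(0.7)), (np.float64(0.1392), np.float64(1.3)), (np.float64(0.1388), np.float64(4.2)), (np.float64(0.1381), np.float64(3.4)), (np.float64(0.1373), np.float64(4.0)), (np.float64(0.1366), np.float64(3.5)), (np.float64(0.136), np.float64(2.6)), (np.float64(0.1354), np.float64(3.4)), (np.float64(0.1348), np.float64(3.5)), (np.float64(0.1342), np.float64(2.6)), (np.float64(0.1336), np.float64(3.1)), (np.float64(0.133), np.float64(3.2)), (np.float64(0.1324), np.float64(2.7)), (np.float64(0.1318), np.float64(4.0)), (np.float64(0.1312), np.float64(3.0)), (np.float64(0.131), np.float64(4.6)), (np.float64(0.1309), np.float64(7.6)), (np.float64(0.1308), np.float64(10.5)), (np.float64(0.1308), np.float64(12.2))] 27.475
```

The knob was touched at 0.139 and hit its rigid stop at 0.131, the full 8 mm. I'll retreat and check.

```bash
python3 - <<'E'
from h import *
from dial import dial
env.hold(.2)
env.move_linear([.555,.291,.25],max_speed=.12)
env.move_linear([.45,.291,.32],max_speed=.15);env.hold(.3)
p=dial();s,_=env.grab_frame("scene")
a=cv2.resize(p[145:240,250:380],None,fx=3,fy=3,interpolation=2);b=cv2.resize(s[170:265,240:370],None,fx=3,fy=3,interpolation=2)
cv2.imwrite("pics/f.png",np.hstack([a,b])[:,:,::-1]);print(env.current_contact_force())
E
```

```text
pointer deg -33.8 18 t 30.175
[-0.03212673 -0.16178121  0.11245248]
```

View pics/f.png

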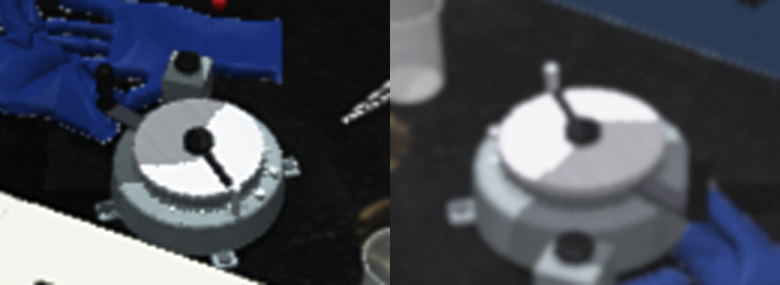

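In both views, side (228,185) and scene (555,88), the pointer stands at the tall peg. The lever is at rest, the knob is down, and the robot is clear.

```bash
python3 -c "
from rig import env
print(env.sign_off())"
```

```text
the job is handed in; nothing more can be done
None
```

I set the dial to the tall peg in two full strokes, pushed the lock fully home (8 mm, about 12 N) and handed the job in; `sign_off` returned no verdict, but my last camera check showed the pointer at the peg and the lever at rest.

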